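# Sort the niche clutter into basket, sewing box and tray

### The arm

A 6-joint arm with a two-finger parallel gripper is mounted at the origin on the work surface. World frame = base frame: x ahead of the robot, y to its left, z up, the work surface at z = 0. Lengths are in m, angles in rad, forces in N, time in s.
With the tool pointing down it reaches from about 0.325 to 0.9 m from the base axis. Payload 6.1 kg.
Tool frame: the origin (TCP) lies midway between the tips of the shut fingers; the grasp point (between the pads) lies 19 mm behind it; z points along the fingers, x is the direction in which the jaws open and shut, and the axes are right-handed (so a half turn about z gives the same grasp; the last joint's range is limited). The gripper opens to 85 mm and grips with 20 to 120 N. Pads are 22 mm wide; open, the fingers measure 114 mm over their backs; the gripper's body (76 mm by 85 mm) begins 54 mm behind the grasp point. The pads swing forward as they close: fully open they stand 13 mm farther back than shut.
Start: joints at [1.224, 0.22, 1.526, -0, 1.395, -0.126], TCP at [0.137, 0.61, 0.231] pointing down, gripper open.
Joint ranges: [-2.98, 2.98], [-0.91, 2.08], [0.09, 2.57], [-1.24, 4.39], [0.2, 2.65], [-2.68, 2.68]. Speed limits (rad/s): [2.57, 2.57, 3.01, 3.14, 3.14, 3.14].

### API

Orientations are given as a rotation vector (axis times angle).
In Python, from plant import env gives the robot as it stands.
- The arm moves only by the shell command python3 -m jog 'ROWS' [OPENING] [FORCE]. ROWS is JSON, a list of rows, each a list of 4 numbers: the shift along the tool's x, y, z in mm, then the turn about the tool's z in degrees. A call has 1 to 12 rows; each row shifts and turns the commanded pose from where the row before left it, along the tool's axes as they then stand; what a row does not reach is not made up. A row lasts 1/10 s, in which the tool goes at most 50 mm and 8.59 degrees, less where a joint would pass 70% of its speed; a pose out of reach is approached as far as the arm can. A call with a gripper value outside its range is refused whole. OPENING is the closure in counts, from 0 (fully open) to 255 (shut), set as the call begins (- or left out, the last holds). The fingers move at their own pace and stop on an object; FORCE is the grip in N (left out, the last holds). Time passes only in rows, so rows that do not move let the fingers close. It gives the time, the measured TCP pose, the force and the opening at its end, in the units of the state.
- env.sense(): the state, without advancing time (a new reading comes with each control period).
- env.capture(name): name is "side" or "top" or "wrist"; returns a dict with "pixels" (400x640x3 uint8, red, green, blue), "z_map" (400x640 float32, m along the optical axis (not along the pixel's ray), 0 where there is no reading), "fx", "fy", "cx", "cy" (pixels), "rvec" (rotation vector, rad) and "tvec" (3), from world to camera coordinates, as OpenCV has them. Camera axes: x right, y down, z forward; pixel columns grow to the right and rows downward; lengths in m; the calibration is good to about 2 mm. The wrist camera is an equidistant fisheye: a pixel r from the principal point sees the ray r / f radians off the axis. A picture is of the moment at which its call begins.
- env.sign_off(): hands the job in, once; it reports no verdict.
Trained networks look in a picture, given as the dict that the camera call returned (one of the last four; its "shot" number tells which), for a name from the list of things; names that differ only in an ending like _2 or _b are one class to them, and where a whole thing is asked for, a point or a joint stands for the part that bears it (a point fixed in the world has none). Each returns a list of dicts, best first, with "score" (0 to 1); they miss things now and then, are a little off and sometimes report something else, mostly with a low value. They report only what shows in the picture. A call takes as long as a camera call. They do not tell look-alikes from the thing itself.
- env.find_in(picture, query): "rect" ([centre column, centre row, width, height] in pixels, round what is visible of it).
- env.silhouettes(picture, query): "mask" (400x640 bool, what is visible of it) and "rect" ([centre column, centre row, width, height] in pixels, round what is visible of it).
The state is a dict: "t": time; "joint_positions": joint angles; "joint_vel": joint speeds; "joint_torque": joint torques, N m; "ee_pos": TCP position; "orientation": TCP orientation; "wrist_force": force on the tool from outside, world axes, zero at the start; "moment": the same for the moment, N m; "opening": finger opening in m.
Only numpy, scipy, OpenCV 4.12 (cv2) and the standard library are available. Lean on these libraries where they do the work, as an engineer would, in place of code of your own. Each camera call takes 0.05 s, during which the arm holds its last target.

### The job

Tidy the ledge: lay the two loose clothespins in the upper tier of the two-tier basket, stand the two thread spools upright in the open sewing box, one in each of its two compartments, and stand the steel pill tin upright in the wooden tray, wholly on the round cork pad in its middle. Leave the soap and the cream jar where they are.

Things in the scene. Friction and masses are not known exactly. Their poses are not given: they have to be found in the camera images.
- pin_a_c (a point): One of two loose, identical purple plastic clothespins, 76 long x 16 wide across the two legs x 14 mm high as it lies on the ledge, about 20 g. Point at its centre, 7 mm above what it lies on. x along its length, y across the legs (close the fingers along y), z up. (Four more such pins are clipped upright on the far rim of the basket; they are fixed and stay there.)
- pin_b_c (a point): One of two loose, identical purple plastic clothespins, 76 long x 16 wide across the two legs x 14 mm high as it lies on the ledge, about 20 g. Point at its centre, 7 mm above what it lies on. x along its length, y across the legs (close the fingers along y), z up. (Four more such pins are clipped upright on the far rim of the basket; they are fixed and stay there.)
- spool_tall_c (a point): Narrow wooden thread spool with off-white thread, standing upright: diameter 30 at the flanges, height 50 mm, about 40 g; grasp it as a plain upright cylinder of diameter 30. Point at its centre, 25 mm above its underside; z is its axis, up.
- spool_wide_c (a point): Squat wooden thread spool with off-white thread, standing upright: diameter 40 at the flanges, height 34 mm, about 50 g; grasp it as a plain upright cylinder of diameter 40. Point at its centre, 17 mm above its underside; z is its axis, up.
- tin_c (a point): Round stainless steel pill tin with closed lid, standing upright: diameter 50, height 36 mm, about 70 g. Point at its centre, 18 mm above its underside; z is its axis, up. The only steel round thing on the ledge.
- basket: White two-tier plastic lattice basket, fixed, 140 (its x) x 200 (its y) mm, open on top. Origin at the centre of its underside on the ledge. The upper tier's floor is 72 mm above the origin, its rim 112 mm, walls 4 mm thick, inside 132 x 192 mm. Four purple pins clipped along the far (+x) rim reach up to 130 mm and about 10 mm inwards. The lower tier is closed over by the upper one.
- sewing_box: Grey plastic sewing box, fixed, 130 (its x) x 190 (its y) x 45 mm high, its lid swung open over the far (+x) side and sloping up to about 105 mm, its latch on the near side. Origin at the centre of its underside on the ledge. Floor 4 to 5 mm above the origin, walls 4 mm thick, rim at 45 mm. A 4 mm divider at y = 0 parts it into two compartments, each 122 (x) x 91 (y) mm, centred at y = +48 and -48 mm.
- tray: Low wooden tray, fixed, 150 (its x) x 170 (its y) mm, rim 14 mm high and 6 mm thick. Origin at the centre of its underside on the ledge. In its middle a round cork pad of diameter 80 mm, whose top is 7 mm above the origin.
- soap_c (a point): Bystander, to be left alone: cream-coloured cake of soap lying on the ledge, 78 x 52 x 26 mm. Point at its centre, 13 mm above the ledge.
- jar_c (a point): Bystander, to be left alone: cream jar of amber glass with a white lid, diameter 54, height 44 mm. Point at its centre, 22 mm above the ledge.
Things that resemble listed ones, but are neither listed nor needed, are in the scene too. What is shaped like the part that bears tin_c but blue is not meant.

How it is judged:
At the end, for the whole second after the job is handed in: Both pins lie in the upper tier, below its rim, within 20 deg of level; spools upright (0.2 rad) on the box floor, one per compartment; tin upright (0.15 rad) on the pad, axis within 15 mm of the tray centre; soap and jar within 30 mm of their starts; all at rest (x of pin_a_c in the frame of basket between -0.058 and 0.058 m and y of pin_a_c in the frame of basket between -0.088 and 0.088 m and z of pin_a_c in the frame of basket between 0.072 and 0.103 m and angle between pin_a_c's own x axis and vertical between 1.2 and 1.94 rad and x of pin_b_c in the frame of basket between -0.058 and 0.058 m and y of pin_b_c in the frame of basket between -0.088 and 0.088 m and z of pin_b_c in the frame of basket between 0.072 and 0.103 m and angle between pin_b_c's own x axis and vertical between 1.2 and 1.94 rad and x of spool_tall_c in the frame of sewing_box between -0.055 and 0.055 m and z of spool_tall_c in the frame of sewing_box between 0.024 and 0.036 m and angle between each of spool_tall_c, spool_wide_c's own z axis and vertical below 0.2 rad and x of spool_wide_c in the frame of sewing_box between -0.055 and 0.055 m and z of spool_wide_c in the frame of sewing_box between 0.016 and 0.028 m and ((y of spool_tall_c in the frame of sewing_box between 0.005 and 0.09 m and y of spool_wide_c in the frame of sewing_box between -0.09 and -0.005 m) or (y of spool_tall_c in the frame of sewing_box between -0.09 and -0.005 m and y of spool_wide_c in the frame of sewing_box between 0.005 and 0.09 m)) and horizontal distance between tin_c and tray below 0.015 m and angle between tin_c's own z axis and vertical below 0.15 rad and z of tin_c in the frame of tray between 0.02 and 0.032 m and linear speed of each of pin_a, spool_tall, tin, pin_b, spool_wide below 0.02 m/s and distance of each of soap_c, jar_c from where it was at the start of the episode below 0.03 m); the robot touches nothing.
It fails at once if the soap is pushed more than 30 mm from its place (distance of soap_c from where it was at the start of the episode above 0.03 m).
It fails at once if the cream jar is pushed more than 30 mm from its place (distance of jar_c from where it was at the start of the episode above 0.03 m).
It also fails if it takes over 136 s, if anything falls off the work surface, if the arm or the gripper's body presses on something with over 40 N, if the wrist force passes 120 N, or if a joint passes its speed limit or range.

## Working session

There is one attempt and no reset: what is moved stays moved. The work goes in short steps, Python scripts to look and compute and a shell command to move; the robot and the scene stay as the last step left them, time stands still between calls to the robot, and variables do not carry over. Pictures are saved under pics/ and viewed, and the job is handed in when it is done.

```bash
ls; mkdir -p pics
python3 - <<'E'
from plant import env
import cv2
print(env.sense())
for n in ["side","top","wrist"]:
    p=env.capture(n); cv2.imwrite(f"pics/{n}0.png",p["pixels"][:,:,::-1])
    print(n,p["fx"],p["cx"],p["cy"],p["rvec"],p["tvec"])
E
```

```text
pics
{'t': 0.0, 'joint_positions': array([ 1.22393951e+00,  2.21226263e-01,  1.52760739e+00, -2.82812526e-05,
        1.39465326e+00, -1.26120643e-01]), 'joint_vel': array([-0.00108651, -0.00200543,  0.00181048, -0.00089578, -0.00072047,
       -0.00041978]), 'joint_torque': array([ 9.55156065e-04, -4.96882224e+01, -3.89411759e+01, -6.18944810e-06,
        1.06938381e-02, -4.60527531e-06]), 'ee_pos': array([0.13666633, 0.6092718 , 0.2302011 ]), 'orientation': array([ 2.45180837,  1.96261959, -0.00251476]), 'wrist_force': array([-0.25716539, -0.56581597, -0.63585601]), 'moment': array([ 0.0318027 ,  0.01121193, -0.02113918]), 'opening': 0.08520192689438412}
side 394.98146592518117 326.95209645857324 200.2951870216622 [ 0.31789134 -2.82679479  1.10475017] [0.46067868 0.15200486 0.80990795]
top 434.33732600242945 320.0891604017753 204.77747083994646 [ 2.16723852 -2.04875978  0.21866934] [-0.06706803  0.47098043  1.02984049]
wrist 309.70691628693146 314.2708299426338 196.99117284657552 [-2.2508523  -1.80247342 -0.28040481] [-0.62412854 -0.0394197   0.38004844]
```

View pics/side0.png

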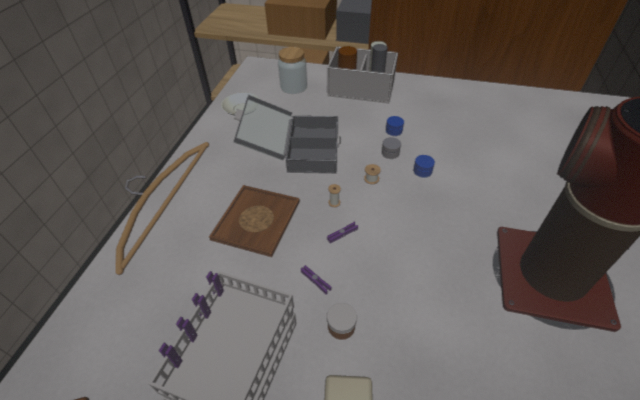

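View pics/top0.png

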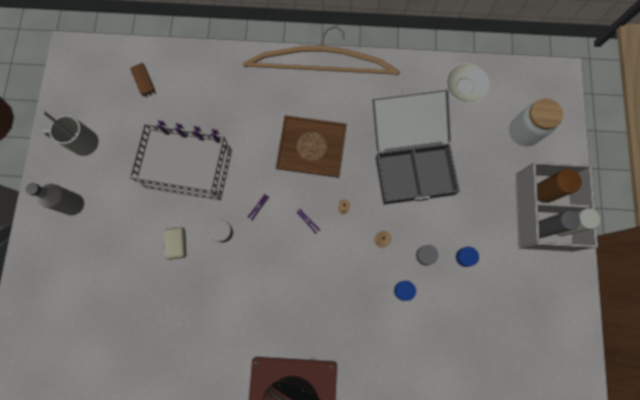

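View pics/wrist0.png

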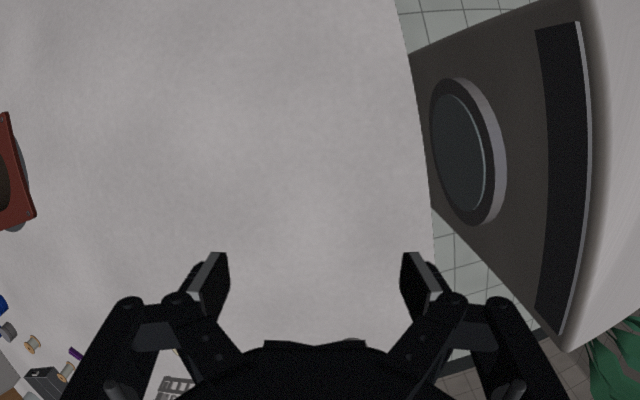

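The side view shows the sewing box at (313,143), the tray at (256,219), the basket at (230,340) and the pins at (342,232) and (316,279). The spools are at (334,195) and (372,174). The steel tin is at (391,148) between two blue look-alikes at (395,126) and (424,166). In the top view the tin is at (427,255), with blue ones at (468,257) and (405,290). Next I'll measure positions.

```bash
cat > h.py <<'E'
import numpy as np, cv2
from scipy.spatial.transform import Rotation as R
from plant import env
def cloud(p):
    z=p["z_map"]; v,u=np.mgrid[0:400,0:640]
    if True:
        pc=np.stack([(u-p["cx"])/p["fx"]*z,(v-p["cy"])/p["fy"]*z,z],-1)
    Rm=R.from_rotvec(p["rvec"]).as_matrix()
    w=(pc-np.array(p["tvec"]))@Rm
    w[z<=0]=np.nan
    return w
def wray(p):
    v,u=np.mgrid[0:400,0:640]
    x=(u-p["cx"])/p["fx"];y=(v-p["cy"])/p["fy"];r=np.hypot(x,y)+1e-9
    s=np.sin(r)/r
    d=np.stack([x*s,y*s,np.cos(r)],-1)
    return d
def wcloud(p):
    d=wray(p); z=p["z_map"]
    pc=d/np.where(d[...,2:]>0.05,d[...,2:],np.nan)*z[...,None]
    w=(pc-np.array(p["tvec"]))@R.from_rotvec(p["rvec"]).as_matrix()
    w[z<=0]=np.nan
    return w
E
python3 - <<'E'
from h import *
for n in ["top","side"]:
    p=env.capture(n); w=cloud(p)
    for q in ["pin_a_c","spool_tall_c","spool_wide_c","tin_c","basket","sewing_box","tray","soap_c","jar_c"]:
        for m in env.silhouettes(p,q)[:5]:
            if m["score"]<.2: continue
            P=w[m["mask"]]; P=P[~np.isnan(P[:,0])]
            top=np.percentile(P[:,2],97) if len(P) else 0
            print(n,q,round(m["score"],2),np.round(m["rect"]),len(P),"med",np.round(np.median(P,0),3),"lo",np.round(np.percentile(P,2,axis=0),3),"hi",np.round(np.percentile(P,98,axis=0),3))
E
```

```text
top pin_a_c 0.54 [309. 222.  23.  24.] 99 med [ 0.443 -0.009  0.015] lo [ 0.415 -0.036  0.001] hi [0.465 0.012 0.02 ]
top spool_tall_c 0.64 [345. 206.  12.  12.] 147 med [ 0.475 -0.1    0.05 ] lo [ 0.464 -0.115  0.004] hi [ 0.49  -0.087  0.055]
top spool_wide_c 0.64 [384. 235.  15.  18.] 219 med [ 0.401 -0.2    0.035] lo [ 0.385 -0.218  0.003] hi [ 0.42  -0.184  0.039]
top tin_c 0.92 [468. 255.  23.  21.] 398 med [ 0.368 -0.409  0.036] lo [ 0.347 -0.436  0.006] hi [ 0.391 -0.39   0.041]
top tin_c 0.87 [407. 290.  20.  25.] 395 med [ 0.277 -0.259  0.037] lo [ 0.255 -0.288  0.001] hi [ 0.3   -0.236  0.041]
top tin_c 0.8 [428. 254.  20.  23.] 289 med [ 0.368 -0.31   0.037] lo [ 0.349 -0.333  0.028] hi [ 0.388 -0.29   0.041]
top tin_c 0.47 [220. 230.  25.  21.] 388 med [0.396 0.2   0.044] lo [0.374 0.178 0.015] hi [0.42  0.225 0.049]
top basket 0.87 [181. 162. 102.  78.] 6021 med [0.562 0.307 0.074] lo [0.486 0.206 0.004] hi [0.636 0.412 0.121]
top sewing_box 0.89 [416. 143.  88. 120.] 8081 med [ 0.645 -0.273  0.047] lo [ 0.51  -0.376  0.001] hi [ 0.762 -0.173  0.111]
top tray 0.55 [312.
[... 1180 characters left out ...]
de tin_c 0.6 [394. 123.  20.  20.] 303 med [ 0.371 -0.397  0.029] lo [ 0.348 -0.432  0.   ] hi [ 0.394 -0.386  0.036]
side basket 0.96 [222. 334. 149. 128.] 12975 med [0.57  0.309 0.07 ] lo [0.486 0.209 0.004] hi [0.639 0.402 0.124]
side sewing_box 0.65 [286. 136. 105.  76.] 5524 med [ 0.638 -0.27   0.042] lo [ 0.508 -0.38  -0.001] hi [ 0.764 -0.162  0.107]
side tray 0.94 [255. 222.  93.  70.] 3974 med [0.641 0.002 0.004] lo [ 0.568 -0.088  0.   ] hi [0.717 0.081 0.013]
side soap_c 0.93 [349. 388.  48.  21.] 1113 med [0.366 0.317 0.024] lo [0.329 0.296 0.018] hi [0.401 0.338 0.026]
side jar_c 0.67 [340. 322.  26.  33.] 867 med [0.398 0.214 0.041] lo [0.375 0.183 0.004] hi [0.422 0.231 0.044]
```

Run:
```python
import cv2
a=cv2.imread("pics/top0.png")[130:310,240:500]; cv2.imwrite("pics/topc.png",cv2.resize(a,None,fx=3,fy=3,interpolation=cv2.INTER_CUBIC))
```

```text
(no output)
```

View pics/topc.png

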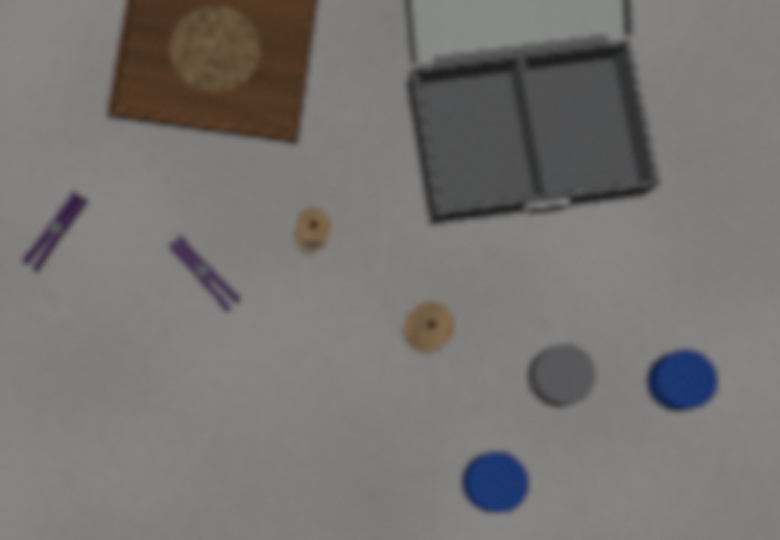

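The enlarged crop shows a grey round at crop (562,375), top view (427,255), with blue ones at crop (683,380) and (496,482). Only the grey one is steel, so it's the tin. I'll now get precise poses for the pins, container yaws and round tops.

Run:
```python
from h import *
for n in ["top","side"]:
    p=env.capture(n); w=cloud(p); im=p["pixels"]
    hsv=cv2.cvtColor(im,cv2.COLOR_RGB2HSV)
    bad=np.isnan(w[...,0])
    def mr(mask,name):
        P=w[mask&~bad][:,:2].astype(np.float32)
        if len(P)<5: print(n,name,"few",len(P));return
        (c,s,a)=cv2.minAreaRect(P*1000); print(n,name,len(P),"c",np.round(c,1),"s",np.round(s,1),"ang",round(a,1))
    pur=(hsv[...,0]>125)&(hsv[...,0]<160)&(hsv[...,1]>60)&(w[...,2]<0.03)
    k,l,st,ce=cv2.connectedComponentsWithStats(pur.astype(np.uint8))
    for i in range(1,k):
        if st[i,4]>30:
            mk=l==i; print(n,"pinpix",np.round(ce[i]),st[i,4]); mr(mk,"pin")
            P=w[mk&~bad][:,:2]; m=P.mean(0);u,s,v=np.linalg.svd(P-m); print("  mean",np.round(m,4),"axis deg",round(np.degrees(np.arctan2(v[0,1],v[0,0])),1),"ext",np.round(np.ptp((P-m)@v[0]),3))
    X,Y,Z=w[...,0],w[...,1],w[...,2]
    for nm,x,y,zt,rr in [("tall",.475,-.1,.05,.025),("wide",.402,-.2,.034,.03),("tin",.369,-.31,.036,.035)]:
        m=(np.hypot(X-x,Y-y)<rr)&(abs(Z-zt)<.008)
        mr(m,nm); P=w[m&~bad]; (c,r)=cv2.minEnclosingCircle((P[:,:2]*1000).astype(np.float32)); print("   circ",np.round(c,1),round(r,1),"z",round(np.median(P[:,2]),4))
    mr((X>.5)&(X<.66)&(Y>-.4)&(Y<-.15)&(abs(Z-.045)<.006),"boxrim")
    mr((X>.55)&(X<.75)&(Y>-.1)&(Y<.1)&(abs(Z-.014)<.004),"trayrim")
    cork=(hsv[...,2]>(85 if n=="top" else 85))&(abs(X-.641)<.05)&(abs(Y+.004)<.05)&(Z<.02)
    mr((X>.47)&(X<.66)&(Y>.17)&(Y<.44)&(abs(Z-.112)<.007),"basketrim")
    print("box floor z", np.nanmedian(Z[(abs(X-.57)<.02)&(abs(Y+.23)<.02)]), "tier z", np.nanmedian(Z[(abs(X-.56)<.03)&(abs(Y-.307)<.04)]),"table",np.nanmedian(Z[(abs(X-.35)<.03)&(abs(Y-0)<.04)]))
```

```text
top pinpix [263. 200.] 47
top pin 47 c [486.2 108.1] s [11.2 26.6] ang 57.1
  mean [0.4866 0.1079] axis deg 152.1 ext 0.027
top pinpix [254. 212.] 36
top pin 36 c [453.5 128.3] s [12.1 31.2] ang 60.7
  mean [0.4544 0.1273] axis deg 152.0 ext 0.031
top pinpix [302. 214.] 44
top pin 44 c [454.4   5.7] s [27.4  9.6] ang 48.7
  mean [0.4544 0.0051] axis deg -135.3 ext 0.028
top tall 113 c [ 478.  -101.3] s [28.2 28.2] ang 27.4
   circ [ 478.1 -101.2] 15.1 z 0.0506
top wide 203 c [ 403.  -202.1] s [38.8 37.5] ang 65.0
   circ [ 403.6 -202.7] 20.1 z 0.0348
top tin 336 c [ 368.5 -313.2] s [49.  48.3] ang 65.4
   circ [ 368.5 -313.3] 25.0 z 0.0368
top boxrim 980 c [ 585.1 -282.4] s [164.5 191.2] ang 10.5
top trayrim 796 c [642.8  -8.2] s [170.  151.7] ang 84.8
top basketrim 722 c [564.3 308.6] s [202.7 145.8] ang 83.7
box floor z 0.0048766091315593126 tier z 0.07290135542407249 table 0.000933328546509879
side pinpix [342. 232.] 192
side pin 192 c [440.5  -8.4] s [74.  15.4] ang 45.5
  mean [ 0.4397 -0.0075] axis deg 46.4 ext 0.074
side pinpix [315. 279.] 214
side pin 214 c [470.  121.2] s [16.4 75. ] ang 59.0
  mean [0.4689 0.1225] axis deg 148.9 ext 0.075
side tall 101 c [479.6 -99. ] s [26.2 29.4] ang 7.3
   circ [478.6 -99.2] 15.9 z 0.0473
side wide 147 c [ 404.7 -198.7] s [37.8 38.7] ang 39.9
   circ [ 404.3 -201. ] 21.5 z 0.0314
side tin 194 c [ 370.4 -310.9] s [47.8 47.7] ang 49.8
   circ [ 368.9 -310.3] 25.6 z 0.0331
side boxrim 615 c [ 591.4 -278.7] s [157.6 196.3] ang 10.9
side trayrim 508 c [643.6  -5.7] s [172.1 150.9] ang 84.9
side basketrim 1381 c [564.5 309.9] s [200.9 145.6] ang 83.8
box floor z 0.0014035952825616686 tier z 0.06988406549679449 table -0.002430467611092851
```

```bash
cat > go.py <<'E'
# python3 go.py x y z yaw : tool-frame turn, then shift (after the turn)
import sys
from h import *
s=env.sense(); t=np.array([float(a) for a in sys.argv[1:4]])
M=R.from_rotvec(s["orientation"]).as_matrix()
yaw=np.degrees(np.arctan2(M[1,0],M[0,0]))
ty=float(sys.argv[4]) if len(sys.argv)>4 else yaw
d=(yaw-ty+180)%360-180
M2=M@R.from_euler("z",d,degrees=True).as_matrix()
print("t",round(s["t"],2),"pos",np.round(s["ee_pos"],4),"yaw",round(yaw,1),"tilt",round(np.degrees(np.arccos(-M[2,2])),2),"open",round(s["opening"],4),"F",np.round(s["wrist_force"],1),"j",np.round(s["joint_positions"],2))
print("turn",round(d,1),"shift mm",np.round(M2.T@(t-s["ee_pos"])*1000,1))
E
python3 go.py .4695 .12 .15 59.5
python3 - <<'E'
from h import *
p=env.capture("top"); w=cloud(p); X,Y,Z=w[...,0],w[...,1],w[...,2]
m=(X>.49)&(X<.68)&(Y>-.4)&(Y<-.15)&(Z<.015)
k,l,st,ce=cv2.connectedComponentsWithStats(m.astype(np.uint8))
for i in range(1,k):
    if st[i,4]>150:
        P=w[l==i][:,:2]*1000; print(st[i],[np.round(a,1) for a in cv2.minAreaRect(P.astype(np.float32))])
E
```

```text
t 1.25 pos [0.1369 0.6098 0.2313] yaw 77.4 tilt 0.0 open 0.0855 F [ 0.2  0.5 -0.4] j [ 1.22  0.22  1.53  0.    1.39 -0.13]
turn 17.9 shift mm [-253.2  535.2   81.3]
[ 363  137   96   74 1784] [array([ 584.5, -274.9]), array([188.8, 249.8]), np.float64(0.0)]
[443 141  16  41 184] [array([ 628.1, -396. ]), array([114.8,  37.7]), np.float64(20.0)]
[ 416  148   38   46 1319] [array([ 591.5, -335. ]), array([115.4,  80.4]), np.float64(10.9)]
[ 380  153   39   46 1361] [array([ 573.4, -242.1]), array([116.,  83.]), np.float64(11.2)]
```

```bash
python3 -m jog '[[0,0,0,6],[0,0,0,6],[0,0,0,5.9],[-16,33,0,0],[-16,33,0,0],[-16,33,0,0],[-16,33,0,0],[-16,33,0,0],[-16,33,0,0],[-16,33,0,0],[-16,33,0,0],[-16,33,0,0]]' 0 40; python3 go.py .4695 .12 .08 59.5
```

```text
t: 2.5
ee_pos: [0.3201, 0.3336, 0.2316]
orientation: [-2.728, -1.558, -0.001]
wrist_force: [0.3, -0.5, -0.2]
opening: 0.0851
t 2.5 pos [0.3201 0.3336 0.2316] yaw 59.5 tilt 0.04 open 0.0851 F [ 0.3 -0.5 -0.2] j [ 0.64 -0.18  1.93  0.    1.39 -0.4 ]
turn -0.0 shift mm [-108.3  237.1  151.6]
```

```bash
python3 -m jog '[[-15,34,0,0],[-15,34,0,0],[-15,34,20,0],[-15,34,20,0],[-15,34,30,0],[-15,34,30,0],[0,0,25,0],[0,0,0,0],[0,0,0,0]]'; python3 go.py .4695 .12 .08 59.5
python3 - <<'E'
from h import *
p=env.capture("wrist"); cv2.imwrite("pics/w1.png",p["pixels"][:,:,::-1])
p=env.capture("side"); cv2.imwrite("pics/s1.png",p["pixels"][:,:,::-1])
E
```

```text
t: 3.4
ee_pos: [0.4491, 0.1538, 0.1065]
orientation: [-2.728, -1.557, 0.002]
wrist_force: [1.0, 0.4, 0.5]
opening: 0.0852
t 3.4 pos [0.4491 0.1538 0.1065] yaw 59.4 tilt 0.06 open 0.0852 F [1.  0.4 0.5] j [ 0.16 -0.01  2.02  0.    1.13 -0.87]
turn -0.1 shift mm [-18.7  34.8  26.4]
```

View pics/w1.png

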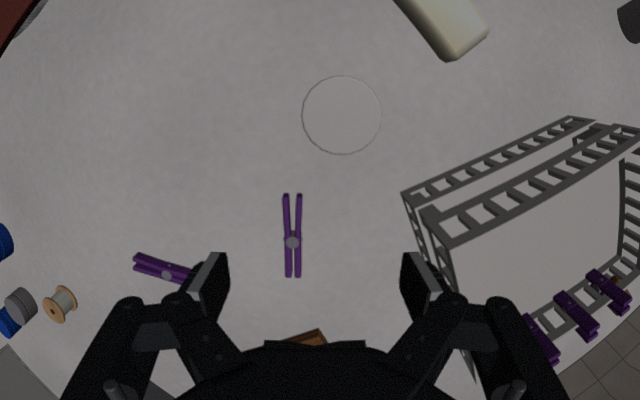

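```bash
cat > wm.py <<'E'
# wrist measurement of purple pins: ray hit on plane z (arg)
import sys
from h import *
pl=float(sys.argv[1]); p=env.capture("wrist"); d=wray(p); Rm=R.from_rotvec(p["rvec"]).as_matrix()
o=-Rm.T@np.array(p["tvec"]); dw=d@Rm; k=(pl-o[2])/dw[...,2]; W=o+dw*k[...,None]; c=wcloud(p)
hsv=cv2.cvtColor(p["pixels"],cv2.COLOR_RGB2HSV)
m=((hsv[...,0]>125)&(hsv[...,0]<160)&(hsv[...,1]>60)).astype(np.uint8)
m=cv2.morphologyEx(m,cv2.MORPH_CLOSE,np.ones((9,9)))
n,l,st,ce=cv2.connectedComponentsWithStats(m)
for i in range(1,n):
    if st[i,4]>150:
        P=W[l==i][:,:2]; r=cv2.minAreaRect((P*1000).astype(np.float32))
        mu=P.mean(0);v=np.linalg.svd(P-mu,full_matrices=False)[2][0]
        print("pix",np.round(ce[i]),"rect c",np.round(r[0],1),"s",np.round(r[1],1),"axis",round(np.degrees(np.arctan2(v[1],v[0]))%180,1),"depth pts",np.round(np.nanmedian(c[l==i],0),3))
E
python3 wm.py 0.012
```

```text
pix [290. 231.] rect c [467.9 120.7] s [14.8 77.4] axis 148.6 depth pts [0.463 0.123 0.013]
pix [316. 349.] rect c [656.3  27.5] s [1036.5  382. ] axis 58.3 depth pts [0.44  0.16  0.191]
pix [608. 290.] rect c [800.7 461.8] s [216.3  35.5] axis 30.9 depth pts [0.628 0.351 0.109]
pix [576. 314.] rect c [794.4 388.3] s [199.9  34.3] axis 23.6 depth pts [0.623 0.309 0.109]
```

```bash
python3 go.py .4685 .1205 .005 59
```

```text
t 3.55 pos [0.4504 0.1545 0.1082] yaw 59.5 tilt 0.18 open 0.0851 F [-0.2 -0.3 -0.2] j [ 0.16 -0.01  2.02  0.    1.13 -0.87]
turn 0.5 shift mm [-20.1  32.8 103.2]
```

```bash
python3 -m jog '[[-20,33,0,0.5],[0,0,30,0],[0,0,30,0],[0,0,25,0],[0,0,10,0],[0,0,0,0],[0,0,0,0]]'; python3 go.py .4685 .1205 .005 59
```

```text
t: 4.25
ee_pos: [0.4688, 0.1201, 0.0128]
orientation: [2.734, 1.546, 0.003]
wrist_force: [-0.8, -0.9, 0.4]
opening: 0.0858
t 4.25 pos [0.4688 0.1201 0.0128] yaw 59.0 tilt 0.12 open 0.0858 F [-0.8 -0.9  0.4] j [ 0.09  0.17  2.04 -0.    0.93 -0.94]
turn -0.0 shift mm [ 0.2 -0.5  7.8]
```

```bash
python3 -m jog '[[0,0,8,0],[0,0,0,0],[0,0,0,0]]' 255 40; python3 -m jog '[[0,0,0,0],[0,0,0,0],[0,0,0,0],[0,0,0,0],[0,0,0,0]]'; python3 go.py .4685 .1205 .2 59
```

```text
t: 4.55
ee_pos: [0.4679, 0.1197, 0.0036]
orientation: [2.735, 1.546, 0.001]
wrist_force: [-0.1, -0.2, 0.1]
opening: 0.0442
t: 5.05
ee_pos: [0.4681, 0.1197, 0.0038]
orientation: [2.735, 1.546, 0.001]
wrist_force: [-0.6, -0.4, 4.5]
opening: 0.0147
t 5.05 pos [0.4681 0.1197 0.0038] yaw 58.9 tilt 0.05 open 0.0147 F [-0.6 -0.4  4.5] j [ 0.09  0.19  2.05 -0.    0.91 -0.94]
turn -0.1 shift mm [   1.     0.  -196.2]
```

```bash
python3 -m jog '[[0,0,-20,0],[0,0,-40,0],[0,0,-45,0],[0,0,-45,0],[0,0,-20,0],[0,0,0,-8],[0,0,0,-8],[0,0,0,-8.5],[0,0,0,0]]'; python3 go.py .5645 .354 .16 83.7
```

```text
t: 5.95
ee_pos: [0.4672, 0.1196, 0.1729]
orientation: [-2.343, -2.092, 0.001]
wrist_force: [0.5, -0.4, 0.2]
opening: 0.0147
t 5.95 pos [0.4672 0.1196 0.1729] yaw 83.5 tilt 0.05 open 0.0147 F [ 0.5 -0.4  0.2] j [ 0.09 -0.07  1.95  0.    1.27 -1.37]
turn -0.2 shift mm [243.7  71.   12.8]
```

```bash
python3 -m jog '[[20,6,0,0],[35,10,0,0],[35,10,0,0],[35,10,0,0],[35,10,0,0],[35,10,0,0],[35,10,0,0],[14,5,0,0],[0,0,0,0],[0,0,0,0],[0,0,0,0]]'; python3 go.py .5645 .354 .081 83.7
python3 - <<'E'
from h import *
for n in ("side","top"):
    p=env.capture(n); cv2.imwrite(f"pics/{n}2.png",p["pixels"][:,:,::-1])
E
```

```text
t: 7.05
ee_pos: [0.5656, 0.3529, 0.1729]
orientation: [-2.347, -2.088, 0.002]
wrist_force: [0.7, -0.8, -0.6]
opening: 0.0145
t 7.05 pos [0.5656 0.3529 0.1729] yaw 83.3 tilt 0.07 open 0.0145 F [ 0.7 -0.8 -0.6] j [ 0.44  0.36  1.46 -0.    1.32 -1.01]
turn -0.4 shift mm [ 1.  -1.1 91.9]
```

View pics/side2.png

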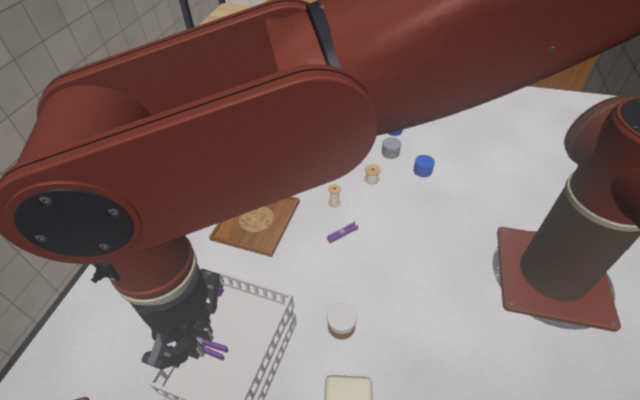

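The pin is held at (210,347) over the basket and clear of the rim. Lowering it.

```bash
python3 -m jog '[[0,0,30,0],[0,0,35,0],[0,0,20,0],[0,0,6,0],[0,0,0,0],[0,0,0,0]]'; python3 go.py .5645 .354 .079 83.7
```

```text
t: 7.75
ee_pos: [0.5671, 0.3541, 0.0841]
orientation: [2.345, 2.09, 0.004]
wrist_force: [0.7, 0.3, -0.7]
opening: 0.0149
t 7.75 pos [0.5671 0.3541 0.0841] yaw 83.4 tilt 0.14 open 0.0149 F [ 0.7  0.3 -0.7] j [ 0.44  0.45  1.52 -0.    1.16 -1.02]
turn -0.3 shift mm [-0.4 -2.6  5.1]
```

```bash
python3 -m jog '[[0,0,0,0],[0,0,0,0],[0,0,0,0],[0,0,0,0],[0,0,-10,0],[0,0,-30,0],[0,0,-40,0],[0,0,-40,0],[0,0,0,0]]' 140; python3 go.py .44 -.009 .17 -44
```

```text
t: 8.65
ee_pos: [0.5698, 0.3558, 0.2116]
orientation: [2.342, 2.088, 0.02]
wrist_force: [1.5, 0.9, 0.6]
opening: 0.0386
t 8.65 pos [0.5698 0.3558 0.2116] yaw 83.5 tilt 0.77 open 0.0386 F [1.5 0.9 0.6] j [ 0.44  0.33  1.43 -0.    1.37 -1.02]
turn 127.5 shift mm [159.9 353.1  37.9]
```

```bash
python3 go.py .44 -.009 .12 136;python3 -m jog '[[0,0,0,-8],[0,0,0,-8],[0,0,0,-8],[0,0,0,-8],[0,0,0,-8],[0,0,0,-8],[0,0,0,-4.5],[0,0,0,0]]' 0; python3 go.py .44 -.009 .12 136
python3 - <<'E'
from h import *
p=env.capture("top"); cv2.imwrite("pics/t3.png",p["pixels"][:,:,::-1])
p=env.capture("wrist"); cv2.imwrite("pics/w3.png",p["pixels"][:,:,::-1])
E
```

```text
t 8.65 pos [0.5698 0.3558 0.2116] yaw 83.5 tilt 0.77 open 0.0386 F [1.5 0.9 0.6] j [ 0.44  0.33  1.43 -0.    1.37 -1.02]
turn -52.5 shift mm [-159.7 -353.7   87.9]
t: 9.45
ee_pos: [0.566, 0.354, 0.2026]
orientation: [1.177, 2.913, 0.0]
wrist_force: [0.0, 0.1, -0.8]
opening: 0.0852
t 9.45 pos [0.566  0.354  0.2026] yaw 136.0 tilt 0.01 open 0.0852 F [ 0.   0.1 -0.8] j [ 0.44  0.34  1.44  0.    1.37 -1.93]
turn -0.0 shift mm [-161.5 -348.7   82.6]
```

View pics/w3.png

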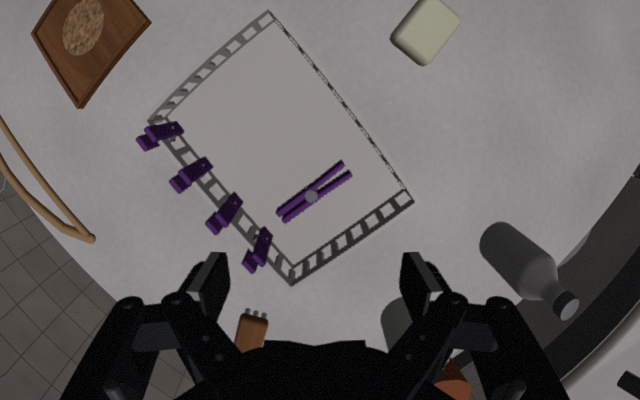

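The pin lies flat in the upper tier at (313,192), inside the rim. Next is the second pin.

```bash
python3 -m jog '[[-10,-22,0,0],[-16,-35,0,0],[-16,-35,0,0],[-16,-35,0,0],[-16,-35,0,0],[-16,-35,0,0],[-16,-35,0,0],[-16,-35,0,0],[-16,-35,20,0],[-16,-35,30,0],[-8,-14,30,0],[0,0,0,0]]'; python3 -m jog '[[0,0,0,0],[0,0,0,0]]'; python3 wm.py 0.012; python3 go.py .44 -.009 .012 136
```

```text
t: 10.75
ee_pos: [0.4348, -0.0121, 0.1187]
orientation: [-1.183, -2.903, 0.003]
wrist_force: [-0.1, 1.1, -0.4]
opening: 0.0851
t: 10.95
ee_pos: [0.4399, -0.0105, 0.124]
orientation: [1.177, 2.91, 0.001]
wrist_force: [-0.2, -0.6, 0.7]
opening: 0.085
pix [314. 190.] rect c [439.1 -11. ] s [76.7 14.3] axis 45.8 depth pts [ 0.436 -0.014  0.013]
pix [319. 352.] rect c [618.7 178.3] s [ 400.8 1078.5] axis 136.4 depth pts [ 0.43  -0.017  0.208]
pix [623. 388.] rect c [ 153.6 1152.6] s [108.7 592.3] axis 104.8 depth pts [0.193 1.03  0.01 ]
t 11.0 pos [ 0.44   -0.0104  0.1241] yaw 136.0 tilt 0.18 open 0.0852 F [-0.8  0.9  1. ] j [-0.2  -0.13  2.1   0.    1.17 -2.58]
turn -0.0 shift mm [  1.3   0.8 112.1]
```

```bash
python3 -m jog '[[0,0,30,0],[0,0,40,0],[0,0,30,0],[0,0,12,0],[0,0,0,0],[0,0,0,0]]'; python3 go.py .4395 -.010 .004 136
```

```text
t: 11.6
ee_pos: [0.4399, -0.0109, 0.0118]
orientation: [1.176, 2.911, 0.001]
wrist_force: [-0.5, -0.4, 0.8]
opening: 0.0852
t 11.6 pos [ 0.4399 -0.0109  0.0118] yaw 136.0 tilt 0.12 open 0.0852 F [-0.5 -0.4  0.8] j [-0.2   0.07  2.15  0.    0.91 -2.58]
turn -0.0 shift mm [0.9 0.3 7.8]
```

```bash
python3 -m jog '[[0,0,8,0],[0,0,0,0],[0,0,0,0],[0,0,0,0],[0,0,0,0],[0,0,0,0],[0,0,0,0],[0,0,0,0],[0,0,0,0]]' 255 40;  python3 -m jog '[[0,0,-20,0],[0,0,-40,0],[0,0,-45,0],[0,0,-45,0],[0,0,-30,0],[0,0,0,8],[0,0,0,8],[0,0,0,8],[0,0,0,8],[0,0,0,8],[0,0,0,8],[0,0,0,4.3]]'; python3 go.py .555 .268 .18 83.7
```

```text
t: 12.5
ee_pos: [0.439, -0.0111, 0.0028]
orientation: [1.178, 2.911, 0.0]
wrist_force: [-1.2, 0.8, 5.4]
opening: 0.0146
t: 13.7
ee_pos: [0.438, -0.0109, 0.1818]
orientation: [-2.346, -2.089, 0.001]
wrist_force: [-0.4, 1.0, 0.2]
opening: 0.0151
t 13.7 pos [ 0.438  -0.0109  0.1818] yaw 83.4 tilt 0.05 open 0.0151 F [-0.4  1.   0.2] j [-0.21 -0.2   2.04  0.    1.3  -1.66]
turn -0.3 shift mm [290.   85.7   1.8]
```

```bash
python3 -m jog '[[20,6,0,0],[36,11,0,0],[36,11,0,0],[36,11,0,0],[36,11,0,0],[36,11,0,0],[36,11,0,0],[36,11,0,0],[18,3,0,0],[0,0,0,0],[0,0,0,0],[0,0,0,0]]'; python3 go.py .555 .268 .082 83.7
```

```text
t: 14.9
ee_pos: [0.5555, 0.2667, 0.1819]
orientation: [-2.342, -2.094, 0.002]
wrist_force: [0.1, -0.1, -0.4]
opening: 0.0152
t 14.9 pos [0.5555 0.2667 0.1819] yaw 83.6 tilt 0.07 open 0.0152 F [ 0.1 -0.1 -0.4] j [ 0.32  0.24  1.6  -0.    1.3  -1.14]
turn -0.1 shift mm [ 1.3 -0.5 99.9]
```

```bash
python3 -m jog '[[0,0,30,0],[0,0,40,0],[0,0,20,0],[0,0,8,0],[0,0,0,0],[0,0,0,0]]'; python3 -m jog '[[0,0,0,0],[0,0,0,0],[0,0,0,0],[0,0,0,0],[0,0,-10,0],[0,0,-30,0],[0,0,-40,0],[0,0,-45,0],[0,0,0,0]]' 140;python3 -m jog '[[0,0,0,8],[0,0,0,8],[0,0,0,8],[0,0,0,8],[0,0,0,8],[0,0,0,8],[0,0,0,8],[0,0,0,8],[0,0,0,8.5],[0,0,0,0]]' 0; python3 go.py .4785 -.1 .12 10.9
python3 - <<'E'
from h import *
p=env.capture("wrist"); cv2.imwrite("pics/w4.png",p["pixels"][:,:,::-1])
E
```

```text
t: 15.5
ee_pos: [0.557, 0.2676, 0.0859]
orientation: [2.341, 2.094, 0.003]
wrist_force: [0.4, -0.1, -0.8]
opening: 0.0145
t: 16.4
ee_pos: [0.5602, 0.2693, 0.2187]
orientation: [2.337, 2.091, 0.02]
wrist_force: [1.4, 0.9, 1.3]
opening: 0.0385
t: 17.4
ee_pos: [0.5559, 0.2678, 0.2096]
orientation: [-3.127, -0.303, -0.0]
wrist_force: [0.2, 1.0, -0.5]
opening: 0.0854
t 17.4 pos [0.5559 0.2678 0.2096] yaw 11.1 tilt 0.02 open 0.0854 F [ 0.2  1.  -0.5] j [ 0.32  0.22  1.57 -0.    1.35  0.13]
turn 0.2 shift mm [-145.6  346.5   89.6]
```

View pics/w4.png

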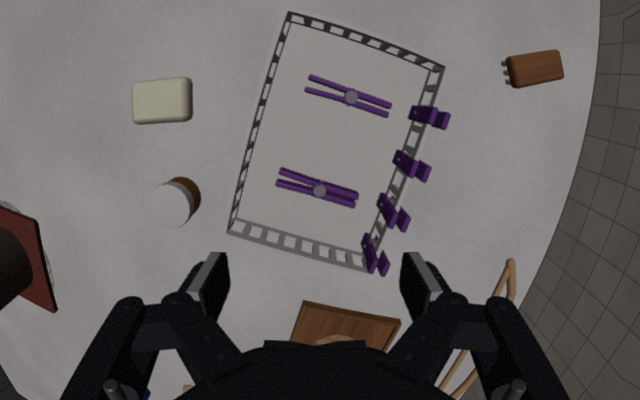

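Both pins lie flat in the tier at (348,96) and (318,187). Next, the tall spool.

```bash
python3 -m jog '[[-8,20,0,0],[-15,36,0,0],[-15,36,0,0],[-15,36,0,0],[-15,36,0,0],[-15,36,0,0],[-15,36,0,0],[-15,36,20,0],[-15,36,30,0],[-14,31,30,0],[-4,8,0,0],[0,0,0,0]]';python3 -m jog '[[0,0,0,0],[0,0,0,0]]'; python3 go.py .4785 -.1 .012 10.9
python3 - <<'E'
from h import *
p=env.capture("wrist"); cv2.imwrite("pics/w5.png",p["pixels"][:,:,::-1]); w=wcloud(p)
for m in env.silhouettes(p,"spool_tall_c")[:3]:
    P=w[m["mask"]]; P=P[~np.isnan(P[:,0])]; T=P[P[:,2]>np.percentile(P[:,2],95)-.006]; print(round(m["score"],2),m["rect"],np.round(np.median(P,0),3), [np.round(a*1000,1) for a in cv2.minEnclosingCircle(T[:,:2].astype(np.float32))], np.median(T[:,2]))
E
```

```text
t: 18.65
ee_pos: [0.4793, -0.1018, 0.1292]
orientation: [-3.126, -0.305, 0.001]
wrist_force: [0.2, 0.1, -0.5]
opening: 0.0858
t: 18.85
ee_pos: [0.4812, -0.1002, 0.1309]
orientation: [3.125, 0.309, 0.004]
wrist_force: [0.3, 0.1, -0.4]
opening: 0.0852
t 18.85 pos [ 0.4812 -0.1002  0.1309] yaw 11.3 tilt 0.16 open 0.0852 F [ 0.3  0.1 -0.4] j [-0.37 -0.    1.97  0.    1.18 -0.56]
turn 0.4 shift mm [ -3.   -0.8 118.9]
0.68 [312.2, 197.7, 37.8, 48.5] [ 0.477 -0.096  0.049] [array([ 0.5, -0.1,  0.5, ..., -0.1,  0.5, -0.1], shape=(2000,)), np.float64(15.1)] 0.04950367551112654
```

View pics/w5.png

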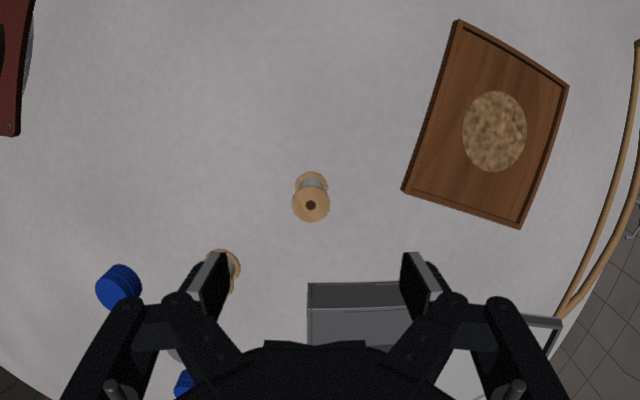

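```bash
python3 -m jog '[[-2,0,30,0.4],[0,0,40,0],[0,0,35,0],[0,0,15,0],[0,0,0,0],[0,0,0,0]]'; python3 go.py .4785 -.1 .010 10.9; python3 -m jog '[[0,0,0,0],[0,0,0,0],[0,0,0,0],[0,0,0,0],[0,0,0,0],[0,0,0,0],[0,0,0,0]]' 255 30; python3 go.py .4785 -.1 .13
```

```text
t: 19.55
ee_pos: [0.4785, -0.101, 0.01]
orientation: [3.127, 0.296, 0.001]
wrist_force: [0.5, 0.3, 0.0]
opening: 0.0851
t 19.55 pos [ 0.4785 -0.101   0.01  ] yaw 10.8 tilt 0.04 open 0.0851 F [0.5 0.3 0. ] j [-0.37  0.19  2.03  0.    0.92 -0.56]
turn -0.1 shift mm [ 0.1 -1.  -0. ]
t: 20.25
ee_pos: [0.4784, -0.1015, 0.0101]
orientation: [3.127, 0.294, 0.002]
wrist_force: [-0.5, 1.0, 6.2]
opening: 0.0293
t 20.25 pos [ 0.4784 -0.1015  0.0101] yaw 10.7 tilt 0.06 open 0.0293 F [-0.5  1.   6.2] j [-0.37  0.19  2.03  0.    0.92 -0.56]
turn 0.0 shift mm [   0.5   -1.4 -119.9]
```

```bash
python3 -m jog '[[0,0,-20,0],[0,0,-40,0],[0,0,-45,0],[0,0,-15,0],[0,0,0,0],[0,0,0,0]]'; python3 go.py .564 -.243 .13 10.9
```

```text
t: 20.85
ee_pos: [0.4774, -0.1012, 0.1286]
orientation: [-3.128, -0.294, 0.001]
wrist_force: [-0.1, 0.4, -0.7]
opening: 0.0291
t 20.85 pos [ 0.4774 -0.1012  0.1286] yaw 10.7 tilt 0.03 open 0.0291 F [-0.1  0.4 -0.7] j [-0.37 -0.01  1.98 -0.    1.17 -0.56]
turn -0.2 shift mm [ 58.2 155.6  -1.5]
```

```bash
python3 -m jog '[[9,23,0,0],[12,33,0,0],[12,33,0,0],[12,33,0,0],[9,23,0,0],[4,11,0,0],[0,0,0,0],[0,0,0,0],[0,0,0,0]]'; python3 go.py .564 -.243 .017 10.9
python3 - <<'E'
from h import *
p=env.capture("side"); cv2.imwrite("pics/s6.png",p["pixels"][:,:,::-1])
p=env.capture("wrist"); cv2.imwrite("pics/w6.png",p["pixels"][:,:,::-1])
E
```

```text
t: 21.75
ee_pos: [0.5631, -0.2423, 0.1286]
orientation: [-3.126, -0.295, 0.002]
wrist_force: [-0.0, 1.4, -0.2]
opening: 0.0296
t 21.75 pos [ 0.5631 -0.2423  0.1286] yaw 10.8 tilt 0.1 open 0.0296 F [-0.   1.4 -0.2] j [-0.54  0.28  1.65  0.    1.21 -0.72]
turn -0.1 shift mm [  0.9   1.  111.6]
```

View pics/w6.png

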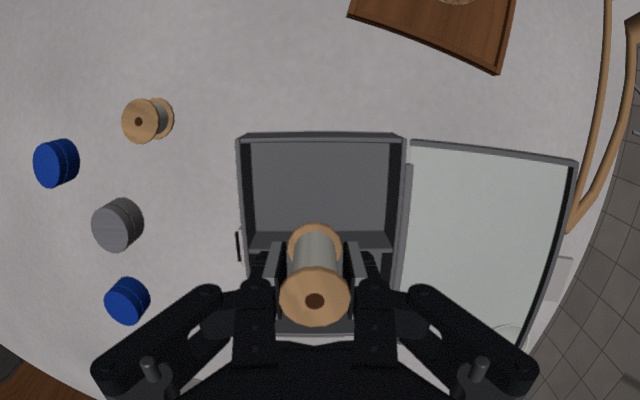

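The spool's landing point is about (312,197), going by where the spool on the ledge showed at the same height. That is inside the near compartment (rows 140–235). Lowering.

```bash
python3 -m jog '[[0,0,30,0],[0,0,35,0],[0,0,25,0],[0,0,15,0],[0,0,5,0],[0,0,0,0],[0,0,0,0]]'; python3 go.py .564 -.243 .017 10.9
```

```text
t: 22.55
ee_pos: [0.565, -0.2443, 0.0209]
orientation: [3.126, 0.294, 0.003]
wrist_force: [-0.2, -0.2, -0.9]
opening: 0.029
t 22.55 pos [ 0.565  -0.2443  0.0209] yaw 10.8 tilt 0.15 open 0.029 F [-0.2 -0.2 -0.9] j [-0.54  0.43  1.69  0.    1.02 -0.72]
turn -0.1 shift mm [-0.8 -1.5  3.9]
```

```bash
python3 -m jog '[[0,0,4,0],[0,0,0,0],[0,0,0,0]]'; python3 -m jog '[[0,0,0,0],[0,0,0,0],[0,0,0,0],[0,0,0,0],[0,0,0,0],[0,0,-15,0],[0,0,-35,0],[0,0,-40,0],[0,0,-30,0],[0,0,0,0],[0,0,0,0]]' 90; python3 go.py .404 -.2015 .14 10.9;  python3 - <<'E'
from h import *
p=env.capture("wrist"); cv2.imwrite("pics/w7.png",p["pixels"][:,:,::-1])
E
```

```text
t: 22.85
ee_pos: [0.5641, -0.2439, 0.0158]
orientation: [3.127, 0.294, 0.001]
wrist_force: [0.3, 0.1, -0.0]
opening: 0.029
t: 23.95
ee_pos: [0.5648, -0.2442, 0.1375]
orientation: [3.126, 0.294, 0.004]
wrist_force: [0.4, 0.3, -0.6]
opening: 0.0555
t 23.95 pos [ 0.5648 -0.2442  0.1375] yaw 10.8 tilt 0.19 open 0.0555 F [ 0.4  0.3 -0.6] j [-0.54  0.28  1.64 -0.    1.22 -0.72]
turn -0.1 shift mm [-149.8  -72.3   -3.1]
```

View pics/w7.png

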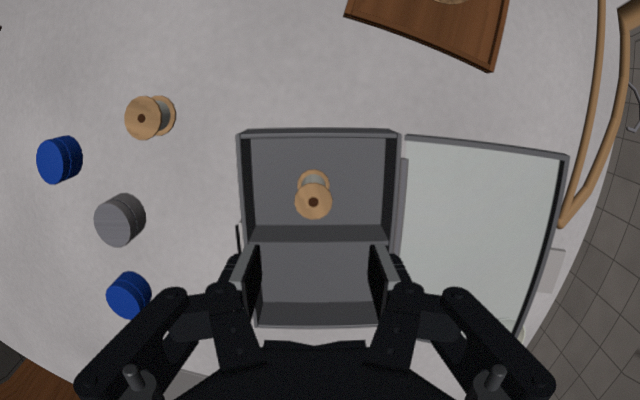

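The tall spool stands in the near compartment at (313,195). On to the wide spool.

```bash
python3 -m jog '[[-18,-9,0,0],[-33,-16,0,0],[-33,-16,0,0],[-33,-16,0,0],[-23,-11,0,0],[-10,-4,0,0],[0,0,0,0],[0,0,0,0],[0,0,0,0]]' 0; python3 go.py .404 -.2015 .003 10.9
python3 - <<'E'
from h import *
p=env.capture("wrist"); w=wcloud(p)
for m in env.silhouettes(p,"spool_wide_c")[:3]:
    P=w[m["mask"]]; P=P[~np.isnan(P[:,0])]; T=P[P[:,2]>np.percentile(P[:,2],95)-.005]; c,r=cv2.minEnclosingCircle((1000*T[:,:2]).astype(np.float32)); print(round(m["score"],2),np.round(m["rect"]),np.round(c,1),round(r,1), np.median(T[:,2]))
E
```

```text
t: 24.9
ee_pos: [0.4041, -0.2015, 0.1354]
orientation: [3.127, 0.294, 0.001]
wrist_force: [-0.5, 0.2, 0.2]
opening: 0.0853
t 24.9 pos [ 0.4041 -0.2015  0.1354] yaw 10.8 tilt 0.03 open 0.0853 F [-0.5  0.2  0.2] j [-0.64 -0.11  2.06  0.    1.19 -0.83]
turn -0.1 shift mm [ -0.2  -0.  132.4]
0.64 [315. 191.  48.  55.] [ 402.8 -201.5] 20.0 0.033484086531495025
```

```bash
python3 -m jog '[[-1,0,30,0],[0,0,40,0],[0,0,35,0],[0,0,20,0],[0,0,5,0],[0,0,0,0],[0,0,0,0]]'; python3 go.py .403 -.2015 .003 10.9; python3 -m jog '[[0,0,0,0],[0,0,0,0],[0,0,0,0],[0,0,0,0],[0,0,0,0],[0,0,0,0],[0,0,0,0]]' 255 30; python3 go.py .403 -.2015 .13
```

```text
t: 25.7
ee_pos: [0.4033, -0.2019, 0.0064]
orientation: [3.126, 0.294, 0.002]
wrist_force: [0.0, -0.1, 0.5]
opening: 0.0855
t 25.7 pos [ 0.4033 -0.2019  0.0064] yaw 10.8 tilt 0.11 open 0.0855 F [ 0.  -0.1  0.5] j [-0.64  0.11  2.13  0.    0.9  -0.83]
turn -0.1 shift mm [-0.2 -0.4  3.4]
t: 26.4
ee_pos: [0.4027, -0.2016, 0.0062]
orientation: [3.127, 0.294, 0.001]
wrist_force: [-1.5, 0.7, 7.1]
opening: 0.0391
t 26.4 pos [ 0.4027 -0.2016  0.0062] yaw 10.8 tilt 0.07 open 0.0391 F [-1.5  0.7  7.1] j [-0.64  0.11  2.13 -0.    0.9  -0.83]
turn 0.0 shift mm [ 4.000e-01  1.000e-01 -1.238e+02]
```

```bash
python3 -m jog '[[0,0,-20,0],[0,0,-40,0],[0,0,-45,0],[0,0,-30,0],[0,0,0,0],[0,0,0,0]]'; python3 go.py .582 -.337 .14 10.9
```

```text
t: 27.0
ee_pos: [0.4025, -0.2014, 0.1409]
orientation: [3.126, 0.294, 0.002]
wrist_force: [-0.1, 0.4, -0.1]
opening: 0.0388
t 27.0 pos [ 0.4025 -0.2014  0.1409] yaw 10.8 tilt 0.11 open 0.0388 F [-0.1  0.4 -0.1] j [-0.64 -0.12  2.06 -0.    1.2  -0.83]
turn -0.1 shift mm [150.6 167.1   1.3]
```

```bash
python3 -m jog '[[14,15,0,0],[25,28,0,0],[25,28,0,0],[25,28,0,0],[25,28,0,0],[22,25,0,0],[10,10,0,0],[5,5,0,0],[0,0,0,0],[0,0,0,0],[0,0,0,0]]'; python3 go.py .582 -.337 .014 10.9
python3 - <<'E'
from h import *
p=env.capture("wrist"); cv2.imwrite("pics/w8.png",p["pixels"][:,:,::-1])
E
```

```text
t: 28.1
ee_pos: [0.5808, -0.3364, 0.1399]
orientation: [-3.127, -0.294, 0.001]
wrist_force: [-0.1, -0.2, -0.6]
opening: 0.039
t 28.1 pos [ 0.5808 -0.3364  0.1399] yaw 10.8 tilt 0.07 open 0.039 F [-0.1 -0.2 -0.6] j [-0.64  0.4   1.48 -0.    1.26 -0.83]
turn -0.1 shift mm [  1.1   1.  125.9]
```

View pics/w8.png

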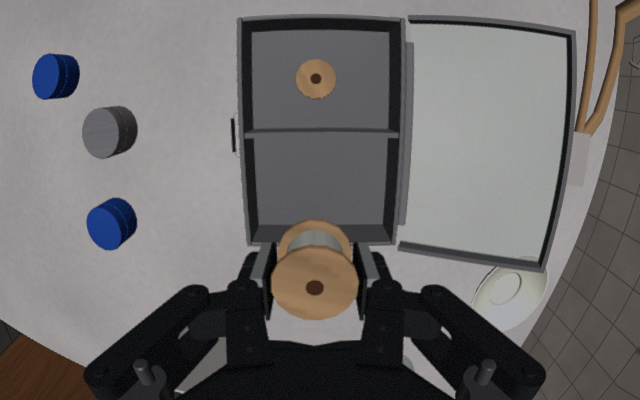

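The wide spool will land at about (314,190), in the far compartment (rows 137–225).

```bash
python3 -m jog '[[0,0,30,0],[0,0,35,0],[0,0,25,0],[0,0,15,0],[0,0,10,0],[0,0,9,0],[0,0,0,0],[0,0,0,0]]'; python3 go.py .582 -.337 .011 10.9
```

```text
t: 28.95
ee_pos: [0.5823, -0.3375, 0.0173]
orientation: [3.127, 0.294, 0.002]
wrist_force: [0.8, 1.1, 0.9]
opening: 0.0395
t 28.95 pos [ 0.5823 -0.3375  0.0173] yaw 10.8 tilt 0.09 open 0.0395 F [0.8 1.1 0.9] j [-0.64  0.55  1.53 -0.    1.06 -0.83]
turn -0.1 shift mm [-0.2 -0.6  6.3]
```

```bash
python3 -m jog '[[0,0,5,0],[0,0,0,0],[0,0,0,0]]'; python3 -m jog '[[0,0,0,0],[0,0,0,0],[0,0,0,0],[0,0,0,0],[0,0,0,0],[0,0,-15,0],[0,0,-35,0],[0,0,-40,0],[0,0,-40,0],[0,0,0,0],[0,0,0,0]]' 75; python3 go.py .369 -.312 .14 45;  python3 - <<'E'
from h import *
p=env.capture("wrist"); cv2.imwrite("pics/w9.png",p["pixels"][:,:,::-1])
E
```

```text
t: 29.25
ee_pos: [0.5817, -0.3371, 0.0115]
orientation: [3.128, 0.294, 0.0]
wrist_force: [0.1, -0.2, -0.5]
opening: 0.0391
t: 30.35
ee_pos: [0.5828, -0.3379, 0.1445]
orientation: [3.125, 0.294, 0.006]
wrist_force: [0.5, 0.7, -1.1]
opening: 0.0604
t 30.35 pos [ 0.5828 -0.3379  0.1445] yaw 10.8 tilt 0.28 open 0.0604 F [ 0.5  0.7 -1.1] j [-0.64  0.4   1.47 -0.    1.27 -0.83]
turn -34.2 shift mm [-132.8 -169.5    3.6]
```

View pics/w9.png

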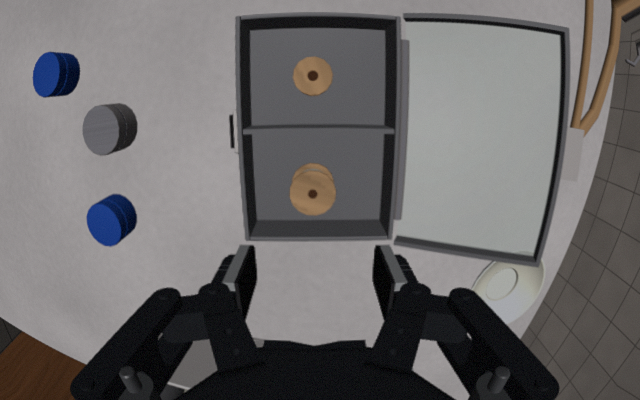

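Both spools stand, one in each compartment, at (312,76) and (313,190). The steel tin shows at (109,129) between the blue ones. I'll move back first, then turn.

```bash
python3 -m jog '[[0,0,0,-8],[0,0,0,-8],[0,0,0,-8],[0,0,0,-8],[0,0,0,-2.2],[-20,-26,0,0],[-25,-32,0,0],[-25,-32,0,0],[-25,-32,0,0],[-22,-28,0,0],[-13,-17,0,0],[-3,-3,0,0]]' 0;python3 -m jog '[[0,0,0,0],[0,0,0,0]]'; python3 go.py .369 -.312 .003 45
python3 - <<'E'
from h import *
p=env.capture("wrist"); w=wcloud(p); cv2.imwrite("pics/w10.png",p["pixels"][:,:,::-1])
for m in env.silhouettes(p,"tin_c")[:4]:
    P=w[m["mask"]]; P=P[~np.isnan(P[:,0])]; T=P[P[:,2]>np.percentile(P[:,2],95)-.005]; c,r=cv2.minEnclosingCircle((1000*T[:,:2]).astype(np.float32)); print(round(m["score"],2),np.round(m["rect"]),np.round(c,1),round(r,1), np.median(T[:,2]))
E
```

```text
t: 31.6
ee_pos: [0.3647, -0.3093, 0.1396]
orientation: [-2.9, -1.197, 0.002]
wrist_force: [0.4, -0.3, 0.1]
opening: 0.0856
t: 31.8
ee_pos: [0.3681, -0.3109, 0.1411]
orientation: [-2.903, -1.201, -0.0]
wrist_force: [1.3, -0.7, -0.0]
opening: 0.0853
t 31.8 pos [ 0.3681 -0.3109  0.1411] yaw 44.9 tilt 0.02 open 0.0853 F [ 1.3 -0.7 -0. ] j [-0.87 -0.04  1.98  0.    1.2  -1.65]
turn -0.1 shift mm [ -0.2   1.5 138.1]
0.87 [282.  76.  66.  57.] [ 278.2 -259.4] 25.1 0.035344221930020146
0.64 [313. 195.  62.  65.] [ 367.9 -312.6] 25.2 0.03540208369637934
0.31 [487. 299. 245. 202.] [ 568.8 -264.1] 198.2 0.09937554837922746
```

View pics/w10.png

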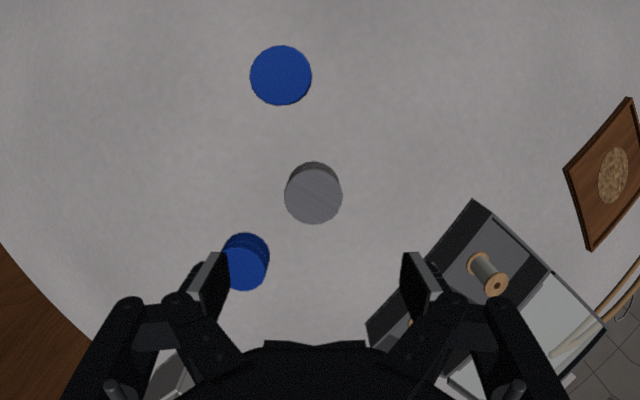

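The grey tin is centred at (313,193), and the blue ones at (281,75) and (246,262) are clear of the fingers.

```bash
python3 -m jog '[[0,1.5,30,0],[0,0,40,0],[0,0,35,0],[0,0,20,0],[0,0,10,0],[0,0,0,0],[0,0,0,0]]'; python3 go.py .368 -.3125 .003 45; python3 -m jog '[[0,0,0,0],[0,0,0,0],[0,0,0,0],[0,0,0,0],[0,0,0,0],[0,0,0,0],[0,0,0,0]]' 255 40; python3 go.py .368 -.3125 .13
```

```text
t: 32.6
ee_pos: [0.3693, -0.3124, 0.0071]
orientation: [2.902, 1.201, 0.001]
wrist_force: [-0.4, 0.4, 0.6]
opening: 0.0855
t 32.6 pos [ 0.3693 -0.3124  0.0071] yaw 45.0 tilt 0.07 open 0.0855 F [-0.4  0.4  0.6] j [-0.87  0.18  2.04  0.    0.92 -1.65]
turn -0.0 shift mm [-1.  -0.9  4.1]
t: 33.3
ee_pos: [0.3692, -0.3127, 0.0077]
orientation: [2.901, 1.2, 0.001]
wrist_force: [-0.4, 1.1, 5.7]
opening: 0.0486
t 33.3 pos [ 0.3692 -0.3127  0.0077] yaw 44.9 tilt 0.13 open 0.0486 F [-0.4  1.1  5.7] j [-0.87  0.18  2.04  0.    0.92 -1.65]
turn 0.0 shift mm [  -0.8   -0.7 -122.3]
```

```bash
python3 -m jog '[[0,0,-20,0],[0,0,-40,0],[0,0,-45,0],[0,0,-30,0],[0,0,0,0],[0,0,0,0]]'; python3 go.py .643 -.007 .14 45
```

```text
t: 33.9
ee_pos: [0.3688, -0.3122, 0.1422]
orientation: [2.901, 1.2, 0.001]
wrist_force: [-0.1, 0.0, -1.0]
opening: 0.049
t 33.9 pos [ 0.3688 -0.3122  0.1422] yaw 44.9 tilt 0.13 open 0.049 F [-0.1  0.  -1. ] j [-0.87 -0.04  1.98 -0.    1.2  -1.65]
turn -0.1 shift mm [409.7 -21.9   2. ]
```

```bash
python3 -m jog '[[20,-1,0,0],[38,-2,0,0],[40,-2,0,0],[42,-2,0,0],[42,-2,0,0],[42,-2,0,0],[42,-3,0,0],[42,-3,0,0],[40,-2,0,0],[35,-2,0,0],[20,-1,0,0],[6,0,0,0]]'; python3 -m jog '[[0,0,0,0],[0,0,0,0],[0,0,0,0]]'; python3 go.py .643 -.007 .05 45
python3 - <<'E'
from h import *
p=env.capture("wrist"); w=wcloud(p); cv2.imwrite("pics/w11.png",p["pixels"][:,:,::-1])
# tray rim / cork from wrist
Z=w[...,2]; hsv=cv2.cvtColor(p["pixels"],cv2.COLOR_RGB2HSV)
p=env.capture("side"); cv2.imwrite("pics/s11.png",p["pixels"][:,:,::-1])
E
```

```text
t: 35.1
ee_pos: [0.6419, -0.0051, 0.1385]
orientation: [-2.899, -1.204, 0.005]
wrist_force: [-0.4, 0.6, -0.9]
opening: 0.0488
t: 35.4
ee_pos: [0.6415, -0.0084, 0.1408]
orientation: [-2.903, -1.199, 0.002]
wrist_force: [-0.4, 0.5, -1.3]
opening: 0.0485
t 35.4 pos [ 0.6415 -0.0084  0.1408] yaw 44.9 tilt 0.07 open 0.0485 F [-0.4  0.5 -1.3] j [-0.14  0.33  1.56 -0.    1.25 -0.92]
turn -0.1 shift mm [ 2.1  0.2 90.8]
```

View pics/w11.png

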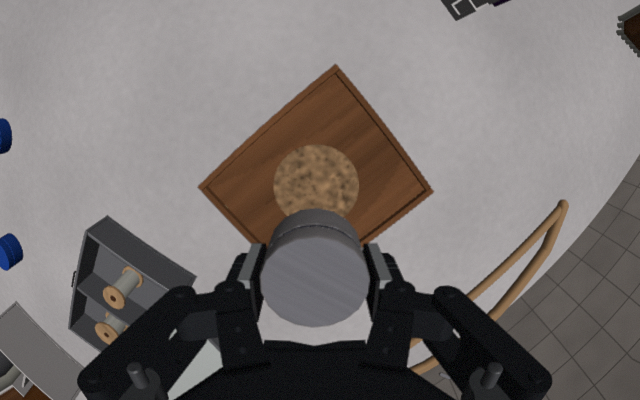

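The cork pad is centred at (316,187), radius about 42 px, with only its lower edge hidden. I'll project it as a check on the tray centre.

Run:
```python
from h import *
p=env.capture("wrist"); d=wray(p); Rm=R.from_rotvec(p["rvec"]).as_matrix(); o=-Rm.T@np.array(p["tvec"]); dw=d@Rm
W=o+dw*((.007-o[2])/dw[...,2])[...,None]
hsv=cv2.cvtColor(cv2.GaussianBlur(p["pixels"],(7,7),0),cv2.COLOR_RGB2HSV)
wood=hsv[120,330]; cork=hsv[185,316]; print(wood,cork,"edge pts:",[np.round(W[v,u][:2],4) for v,u in ((187,274),(187,359),(144,317))])
m=(hsv[...,2].astype(int)>(int(wood[2])+int(cork[2]))//2)
m[205:]=0; m[:,:262]=0; m[:,372:]=0; m[:135]=0
n,l,st,ce=cv2.connectedComponentsWithStats(m.astype(np.uint8)); i=l[185,316] or 1+st[1:,4].argmax()
P=W[l==i][:,:2]*1000; c=cv2.convexHull(P.astype(np.float32))[:,0]
# circle through hull pts (exclude cut row)
from scipy.optimize import least_squares
px=np.argwhere(l==i); 
edge=[P2 for P2 in [W[v,u,:2]*1000 for v,u in px if v<203 and (l[v,u-1]!=i or l[v,u+1]!=i or l[v-1,u]!=i)] ]
E=np.array(edge); r=least_squares(lambda q:np.hypot(E[:,0]-q[0],E[:,1]-q[1])-40,[643,-7],loss="soft_l1"); print(st[i],r.x,np.std(r.fun))
```

```text
[ 12 146  91] [ 15 109 129] edge pts: [array([ 0.6154, -0.0351]), array([0.6716, 0.021 ]), array([0.6154, 0.0216])]
[ 273  144   85   61 3710] [649.66983144 -16.58192531] 10.94641879088006
```

Edge points 79.4 mm apart have their midpoint at (0.6435, -0.007), which matches the tray centre. The circle fit had interior edges in it (10.9 mm residual), so I'm discarding it.

```bash
python3 -m jog '[[1.5,0,30,0],[0,0,35,0],[0,0,25,0],[0,0,15,0],[0,0,10,0],[0,0,5,0],[0,0,0,0],[0,0,0,0]]'; python3 go.py .6435 -.007 .0152 45
```

```text
t: 36.35
ee_pos: [0.6445, -0.0064, 0.0226]
orientation: [2.902, 1.201, 0.003]
wrist_force: [0.4, -0.4, -1.2]
opening: 0.049
t 36.35 pos [ 0.6445 -0.0064  0.0226] yaw 45.0 tilt 0.12 open 0.049 F [ 0.4 -0.4 -1.2] j [-0.13  0.48  1.61 -0.    1.05 -0.92]
turn -0.0 shift mm [-1.2 -0.3  7.4]
```

```bash
python3 -m jog '[[0,0,4,0],[0,0,3,0],[0,0,0,0],[0,0,0,0]]'; python3 -m jog '[[0,0,0,0],[0,0,0,0],[0,0,0,0],[0,0,0,0],[0,0,0,0],[0,0,-15,0],[0,0,-35,0],[0,0,-45,0],[0,0,-45,0],[0,0,-45,0],[0,0,0,0],[0,0,0,0]]' 50; python3 -m jog '[[-40,0,0,0],[-40,0,0,0],[-40,0,0,0],[-40,0,0,0],[-40,0,0,0],[-40,0,0,0],[-40,0,0,0],[0,0,0,0],[0,0,0,0],[0,0,0,0]]'
cat > chk.py <<'E'
from h import *
for n in ["top","side"]:
    p=env.capture(n); w=cloud(p); X,Y,Z=w[...,0],w[...,1],w[...,2]; cv2.imwrite(f"pics/{n}_end.png",p["pixels"][:,:,::-1])
    for nm,x,y,zt,rr in [("tall",.564,-.244,.055,.03),("wide",.582,-.337,.039,.03),("tin",.6435,-.007,.043,.04),("jar",.397,.206,.044,.04)]:
        P=w[(np.hypot(X-x,Y-y)<rr)&(abs(Z-zt)<.007)]
        if len(P)<10: print(n,nm,"few");continue
        c,r=cv2.minEnclosingCircle((P[:,:2]*1000).astype(np.float32)); print(n,nm,np.round(c,1),round(r,1),"z",round(np.median(P[:,2]),4))
    for m in env.silhouettes(p,"soap_c")[:1]: print(n,"soap",np.round(np.nanmedian(w[m["mask"]],0),3))
    hsv=cv2.cvtColor(p["pixels"],cv2.COLOR_RGB2HSV)
    pur=(hsv[...,0]>120)&(hsv[...,0]<165)&(hsv[...,1]>50)&(Z<.1)&(Z>.06)&(X<.62)
    k,l,st,ce=cv2.connectedComponentsWithStats(pur.astype(np.uint8))
    for i in range(1,k):
        if st[i,4]>40: print(n,"pin",np.round(ce[i]),st[i,4],np.round(np.nanmedian(w[l==i],0),3),"z range",np.round(np.nanpercentile(Z[l==i],[5,95]),3))
E
python3 chk.py; python3 go.py 0.37 -.2 .2
```

```text
t: 36.75
ee_pos: [0.644, -0.0063, 0.0147]
orientation: [2.902, 1.201, 0.002]
wrist_force: [0.6, 0.3, 0.7]
opening: 0.0487
t: 37.95
ee_pos: [0.6447, -0.0064, 0.2026]
orientation: [2.901, 1.2, 0.007]
wrist_force: [-1.3, -0.6, -1.6]
opening: 0.0684
t: 38.95
ee_pos: [0.4453, -0.2033, 0.1985]
orientation: [-2.901, -1.201, 0.001]
wrist_force: [0.4, -0.5, -0.0]
opening: 0.0688
top tall few
top wide few
top tin [643.7  -7.1] 25.3 z 0.0436
top jar [398.4 203. ] 27.4 z 0.0449
top soap [0.363 0.314 0.026]
top pin [162. 156.] 144 [0.564 0.354 0.086] z range [0.077 0.089]
top pin [197. 161.] 133 [0.554 0.266 0.086] z range [0.078 0.09 ]
side tall [ 565.9 -240.2] 15.7 z 0.051
side wide [ 581.3 -335.4] 21.1 z 0.0352
side tin [644.5  -4.3] 25.5 z 0.0405
side jar [399.1 205.7] 27.1 z 0.0417
side soap [0.366 0.316 0.024]
side pin [219. 290.] 41 [0.615 0.227 0.088] z range [0.075 0.098]
side pin [241. 321.] 378 [0.555 0.269 0.083] z range [0.076 0.085]
side pin [208. 370.] 308 [0.582 0.359 0.083] z range [0.077 0.086]
side pin [226. 372.] 105 [0.548 0.354 0.083] z range [0.078 0.085]
t 39.15 pos [ 0.4457 -0.2032  0.199 ] yaw 45.0 tilt 0.04 open 0.0685 F [ 0.8 -0.5 -0.5] j [-0.59 -0.08  1.91  0.    1.32 -1.38]
turn 0.0 shift mm [-51.3 -55.8  -1. ]
```

View pics/side_end.png

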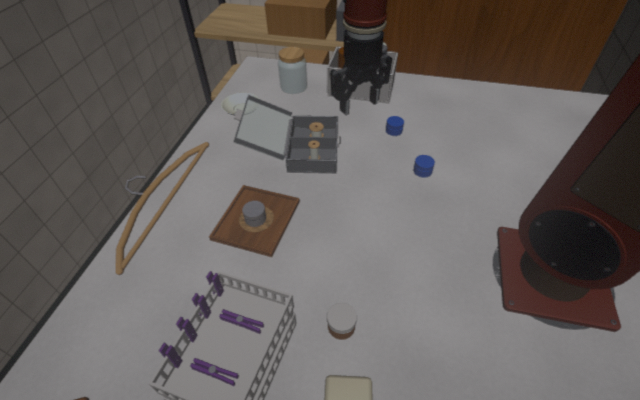

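View pics/top_end.png

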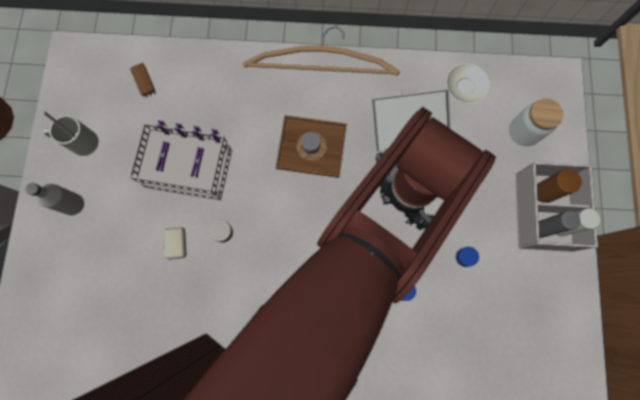

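Everything is in place: the tin is on the cork at side (254,213), the spools are in separate compartments at (316,128) and (314,147), and both pins are flat in the tier at (241,321) and (214,371). The arm is clear, so I'm handing in.

```bash
python3 -c "
from plant import env
print(env.sense()['joint_vel'].round(3)); print(env.sign_off())"
```

```text
[-0.004 -0.005 -0.001 -0.002 -0.001 -0.001]
the job is handed in; nothing more can be done
None
```

I tidied the ledge and handed the job in at about 39 s of the 136 s allowed. No verdict was reported.

What the last checks showed:
- **Pins:** both lie flat in the basket's upper tier, at z about 0.08 m and near (0.564, 0.354) and (0.555, 0.268).
- **Spools:** both stand upright on the sewing box floor, the tall one in the +y compartment and the wide one in the -y compartment. This final check is from the side camera only, because the arm hid them from the top camera. Wrist pictures taken after each release also showed them standing.
- **Tin:** the steel tin stands on the cork pad. Its top-camera position is (0.6437, -0.0071) against a tray centre of about (0.6435, -0.007). The side camera read 3 mm off in y, which is its usual offset.
- **Soap and jar:** both are where they started, within 2–3 mm of measurement noise.

One automatic circle fit of the cork pad gave a bad result (10.9 mm residual). I discarded it for the midpoint of two cork edge points, which agreed with the tray rim.

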